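# Pin down a magnet's terminal guard with a push rivet

## Robot

A 6-joint arm with a two-finger parallel gripper is mounted at the origin on the work surface. World frame = base frame: x ahead of the robot, y to its left, z up, the work surface at z = 0. Lengths are in mm, angles in rad, forces in N, time in s.
With the tool pointing down it reaches from about 400 to 925 mm from the base axis. Payload 12.5 kg.
Tool frame: the origin (TCP) lies at the very end of the fingers, on their centre line; the grasp point (between the pads) lies 19 mm behind it; x points along the fingers, y is the direction in which the jaws open and shut, and the axes are right-handed (so a half turn about x gives the same grasp; the last joint's range is limited). The gripper opens to 95 mm and grips with 3 to 60 N. Pads are 20 mm wide; open, the fingers measure 119 mm over their backs; the gripper's body (75 mm by 180 mm) begins 59 mm behind the grasp point.
Start: joints at [1.194, 0.491, 1.559, -0, 1.092, -0.106], TCP at [167.171, 602.246, 214.661] pointing down, gripper open.
Joint ranges: [-3.1, 3.1], [-0.84, 2.19], [0.05, 2.79], [-1.13, 4.28], [0.06, 2.93], [-2.69, 2.69]. Speed limits (rad/s): [2.22, 2.22, 2.79, 3.14, 3.14, 3.14].

## Interface

Orientations are given as [roll, pitch, yaw] about the fixed x, y, z axes, in that order (R = Rz(yaw) Ry(pitch) Rx(roll)).
In Python, from cell import * gives the robot as it stands.
- The arm moves only by the tool step_arm, never from a script. Its argument "steps" is a list of rows, each a list of 4 numbers: the shift along the tool's x, y, z in units of 50 mm (1.0 is 50 mm), then the turn about the tool's x in units of 8 degrees (1.0 is 8 degrees). A call has 1 to 20 rows; each row shifts and turns the commanded pose from where the row before left it, along the tool's axes as they then stand; what a row does not reach is not made up. A row lasts 1/8 s, in which the tool goes at most 62.5 mm and 10.7 degrees, less where a joint would pass 70% of its speed; a pose out of reach is approached as far as the arm can. A call is refused whole if a number of a shift passes 1 or a number of a turn 1, either way. A call with a gripper value outside its range is refused whole. "jaw" is the closure, from 0 (fully open) to 1 (shut), set as the call begins (left out, the last holds). The fingers move at their own pace and stop on an object; the grip force is fixed at half the most. Time passes only in rows, so rows that do not move let the fingers close. It gives the time, the measured TCP pose, the force and the opening at its end, in the units of the state.
- state(): the state, without advancing time (a new reading comes with each control period).
- read_camera(name): name is "scene" or "top"; returns the picture (384x512x3 uint8, red, green, blue); there is no depth.
- camera_info(name): a dict with "mtx" (3x3 intrinsics, pixels), "k1" (the pictures are not rectified: a ray, as slopes to the right and down, at radius r is drawn at 1 + k1 r^2 times it, then the intrinsics apply), "eye" and "attitude" of the camera in the world. Camera axes: x right, y down, z forward; pixel columns grow to the right and rows downward; lengths in mm; the calibration is good to about 2 mm. A picture is of the moment at which its call begins. camera_info takes no time and is no camera call.
- job_done(): hands the job in, once; it reports no verdict.
The state is a dict: "t": time; "joints": joint angles; "qvel": joint speeds; "tau": joint torques, N m; "eef_pos": TCP position; "tcp_rot": TCP orientation; "ft_force": force on the tool from outside, world axes, zero at the start; "moment": the same for the moment, N m; "opening": opening from 0.0 (shut) to 1.0 (fully open).
Only numpy, scipy, OpenCV 4.12 (cv2) and the standard library are available. Lean on these libraries where they do the work, as an engineer would, in place of code of your own. Each camera call takes 0.05 s, during which the arm holds its last target.

## Task

The white guard over the magnet's terminals lacks one of its two push rivets. Take the fresh black rivet, the one whose grey centre pin still stands up, out of the blue block, seat it in the guard's open hole until its head lies flat on the guard with the pin still up, then push the pin fully home, flush with the head. The guard lies on soft foam and is brittle: never load it with more than 20 N, and leave everything else where it is.

Things in the scene. Friction and masses are not known exactly. Their poses are not given: they have to be found in the camera images.
- rivet_seat (a point): Fresh black push rivet, about 20 g, hanging upright in a pocket of the blue block. This point is the middle of the underside of its round head, the face that comes to lie on the guard; z is up along the rivet. The head is 22 mm in diameter and 4 mm thick, above this point. Below it comes a round neck, 10 mm in diameter and 15.5 mm long, then the two legs.
- rivet_grip (a point): Middle of the fresh rivet's raised grey pin, 8.4 mm above rivet_seat. The pin is 9 mm in diameter and while up stands 8.3 mm above the head, so its top is 12.3 mm above rivet_seat; it can be gripped like a peg. This point moves down with the pin.
- rivet_tip (a point): Lower end of the fresh rivet, 27 mm below rivet_seat. Its two legs narrow to about 7.5 mm here. They spread to 14 mm as the pin goes in, so once the pin is pushed the rivet no longer enters a hole.
- rivet_pin (a joint): Travel of the fresh rivet's pin in m: 0 = up as delivered, 0.008 = fully home against its stop, its top then 0.3 mm above the head (flush). It slides stiffly: about 11 N moves it, and it stays where it is left.
- hole (a point): Middle of the open hole in the white guard, level with the unloaded guard's upper face (86 mm above the table); z is up, x runs along the guard's front edge. The hole is 11.4 mm in diameter with a 1 mm chamfer, the guard 4 mm thick. 7 mm below the guard is a fixed steel lip, 3 mm thick, with a 12 mm hole on the same axis and 40 mm of free space below.
- magnet: Fixed assembly: base plate 260 x 340 x 20 mm, grey terminal box 180 x 130 mm under the white guard and, 148 mm in +y from the line of rivet holes, the side of a red magnet yoke 150 mm high (190 mm with its lifting eye). Origin: on the table under the middle of the box. The two rivet holes are at x = +60 and -60 mm, y = -48 mm; either may be the open one.
- guard: White plastic guard, 176 x 128 x 4 mm, a flap hinged along its +y edge by the magnet and lying on soft foam. Origin: middle of the hinge line, 2 mm below the upper face; the guard reaches 128 mm in -y from it. Pressed at a rivet hole it yields about 1 mm for each 5 N and springs back when let go, so the rivet sinks while its pin is pushed.
- tray: Blue plastic block, fixed, 200 x 70 x 36 mm; origin: middle of its underside. Three pockets 15 mm in diameter at x = -60, 0 and +60 mm, y = 0; a rivet hangs in each by its head, the head's underside on the block's top.
- fitted: Black rivet already set in the guard's other hole, pin flush; origin: middle of the underside of its head (22 mm in diameter, 4 mm thick). Leave it.
- spent: Used black rivet in the blue block, of the same size, its pin flush and its legs spread; origin: middle of the underside of its head. Leave it.
- nylon: Larger off-white rivet in the blue block, wrong for this guard: head 27 mm in diameter, pin 12 mm in diameter, top 14 mm above its origin, which is the middle of the underside of its head. Leave it.
- driver: Screwdriver with a green handle lying on the table, 200 mm long along x, origin near its middle. Leave it.
- spool: Spool of copper wire, 84 mm in diameter, 55 mm high; origin: middle of its underside. Leave it.
- indicator: Dial indicator on a blue block-shaped base 60 x 50 mm, 170 mm high; origin: middle of its underside. Leave it.
- cup: Red plastic cup, 72 mm in diameter, 70 mm high; origin: middle of its underside. Leave it.
- ferrule: Brass flanged bush, 32 mm in diameter, 34 mm high; origin: middle of its underside. Leave it.

How it is judged:
By the outcome, as a careful person would: the job done as asked, in the order asked, and still so for the second after the job is handed in, with the robot touching nothing.
It also fails if it takes over 46 s, if anything falls off the work surface, if the arm or the gripper's body presses on something with over 40 N, if the wrist force passes 120 N, or if a joint passes its speed limit or range.

## Working session

There is one attempt and no reset: what is moved stays moved. The work goes in short steps, Python scripts to look and compute and a tool call to move; the robot and the scene stay as the last step left them, time stands still between calls to the robot, and variables do not carry over. Pictures are saved under pics/ and viewed, and the job is handed in when it is done.

Besides the shell and the picture viewer there is one more tool, called after "Call:" in YAML: its name, and indented under it one key for each argument. step_arm: Moves the arm, as the interface text tells. Its arguments: {"type":"object","properties":{"steps":{"type":"array","items":{"type":"array","items":{"type":"number"}}},"jaw":{"type":"number"}},"required":["steps"]}

```bash
mkdir -p pics; ls; python3 - <<'E'
from cell import *
import cv2
for n in("scene","top"):
    print(n,camera_info(n)); cv2.imwrite(f"pics/{n}0.png",cv2.cvtColor(read_camera(n),cv2.COLOR_RGB2BGR))
print(state())
E
```

```text
pics
scene {'mtx': array([[447.6637313 ,   0.        , 256.09371584],
       [  0.        , 447.6637313 , 188.9052638 ],
       [  0.        ,   0.        ,   1.        ]]), 'k1': 0.04007498743181852, 'eye': array([1330.9227645 , -249.90678147, 1053.90391609]), 'attitude': array([-2.39407524,  0.0139361 ,  1.17478533])}
top {'mtx': array([[421.7103854 ,   0.        , 245.44260201],
       [  0.        , 421.7103854 , 193.58285168],
       [  0.        ,   0.        ,   1.        ]]), 'k1': -0.11878251175662081, 'eye': array([ 352.57206833,   97.55418119, 1291.62954371]), 'attitude': array([-3.02245684e+00,  3.95804898e-04, -1.59000755e+00])}
{'t': 0.1, 'joints': array([ 1.19440739e+00,  4.91442370e-01,  1.55936722e+00, -2.48829658e-05,
        1.09170776e+00, -1.05592934e-01]), 'qvel': array([ 0.00197491, -0.00242308, -0.00179068,  0.00052956, -0.00099499,
        0.00062264]), 'tau': array([ 3.31547359e-03, -6.13624120e+01, -2.58605272e+01,  6.94370549e-02,
        4.70672816e-02, -2.50382311e-05]), 'eef_pos': array([167.0893826 , 602.03511257, 214.16287728]), 'tcp_rot': array([-1.65252548,  1.56987137, -1.92331   ]), 'ft_force': array([-0.08648984,  0.0816856 ,  0.57462194]), 'moment': array([-0.02054083,  0.03932504, -0.02977998]), 'opening': 0.9985613686338812}
```

View pics/scene0.png

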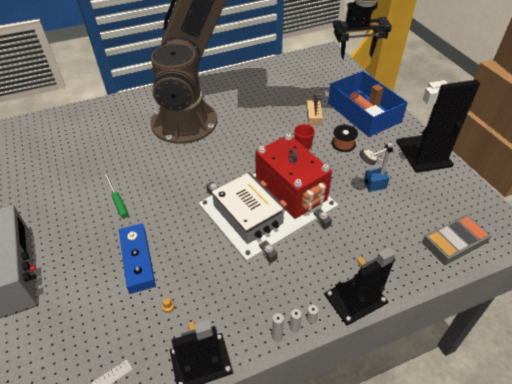

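View pics/top0.png

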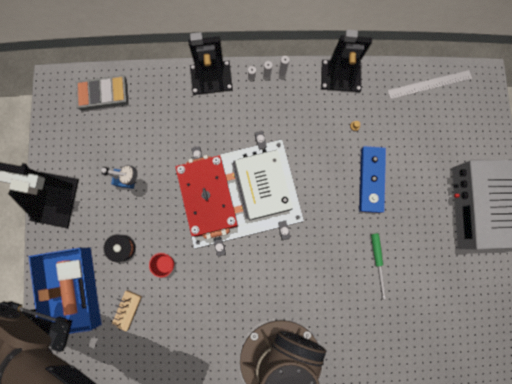

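```bash
python3 - <<'E'
import cv2,numpy as np
t=cv2.imread("pics/top0.png");s=cv2.imread("pics/scene0.png")
def c(im,x,y,w,h,k): return cv2.resize(im[y:y+h,x:x+w],None,fx=k,fy=k,interpolation=cv2.INTER_CUBIC)
cv2.imwrite("pics/tt.png",c(t,350,140,45,80,7))
cv2.imwrite("pics/tm.png",c(t,225,140,80,90,6))
cv2.imwrite("pics/st.png",c(s,110,215,55,80,7))
cv2.imwrite("pics/sm.png",c(s,195,165,100,90,6))
E
```

```text
(no output)
```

View pics/tt.png

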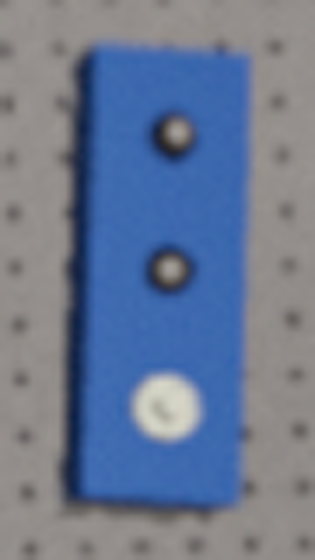

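View pics/tm.png

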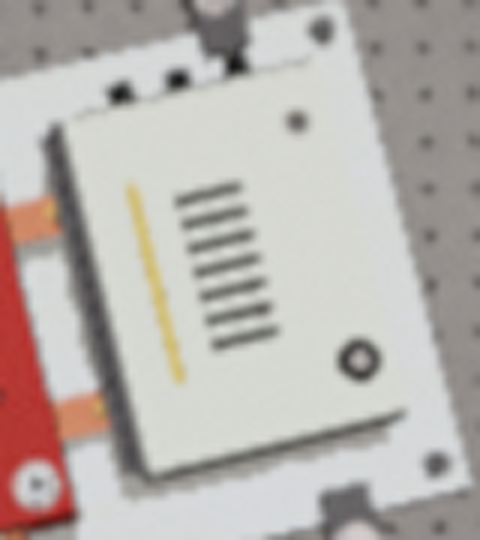

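View pics/st.png

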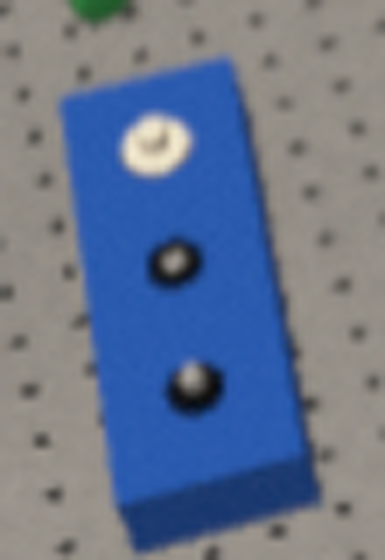

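View pics/sm.png

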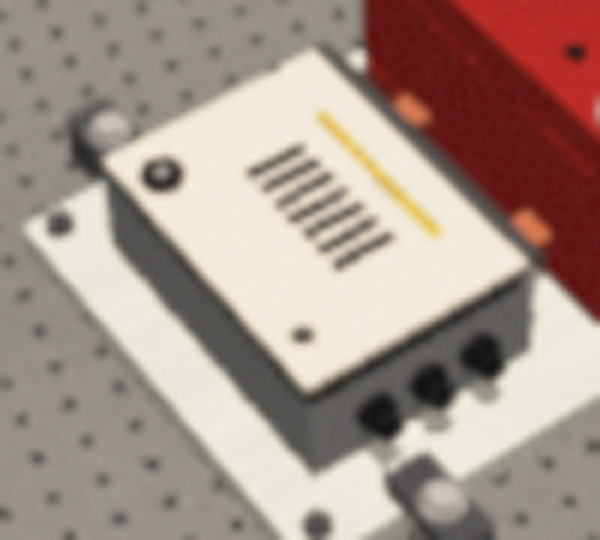

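```bash
cat > h.py <<'E'
import numpy as np,cv2
from scipy.spatial.transform import Rotation as R
from cell import *
def info(n):
    c=camera_info(n); return c['mtx'],c['k1'],np.array(c['eye']),R.from_euler('xyz',c['attitude']).as_matrix()
def onz(n,uv,z):
    K,k,e,A=info(n); d=np.array([(uv[0]-K[0,2])/K[0,0],(uv[1]-K[1,2])/K[1,1]]); s=d.copy()
    for _ in range(20): s=d/(1+k*(s@s))
    r=A@np.array([s[0],s[1],1]); return e+r*(z-e[2])/r[2]
def proj(n,p):
    K,k,e,A=info(n); q=A.T@(np.array(p,float)-e); s=q[:2]/q[2]; s=s*(1+k*(s@s)); return s*K[0,0]+K[:2,2]
def up(xy,x0,y0,k): return (np.array(xy)+.5)/k-.5+np.array([x0,y0])
def dark(im,u,v,r,bg=None):
    g=im.astype(float).mean(2); y,x=np.mgrid[:g.shape[0],:g.shape[1]]
    m=(x-u)**2+(y-v)**2<=r*r; ring=((x-u)**2+(y-v)**2<=(r+2)**2)&~m
    b=np.median(g[ring]); w=np.clip(b-g-8,0,None)*m
    return np.array([(w*x).sum(),(w*y).sum()])/w.sum()
E
python3 - <<'E'
from h import *
t=cv2.imread("pics/top0.png");s=cv2.imread("pics/scene0.png")
P=lambda a:np.round(a,1)
for nm,a,b,z in [("tray c1",(93,45),(135,505),36)]: pass
for q in [(93,45),(250,55),(238,505),(80,497)]: print("tray top",P(onz("top",up(q,350,140,7),36)))
for q in [(62,100),(232,57),(302,455),(122,503)]: print("tray scn",P(onz("scene",up(q,110,215,7),36)))
for nm,a,b,z in [("fresh pin",(177,132),(194,376),48),("fresh head",(174,135),(194,388),40),("spent",(170,269),(175,262),40.3)]:
    print(nm,P(onz("top",up(a,350,140,7),z)),P(onz("scene",up(b,110,215,7),z)))
for nm,a,b,z in [("hole",(297,122),(303,335),86),("fitted",(359,359),(162,174),90)]:
    A=up(a,225,140,6);B=up(b,195,165,6)
    print(nm,P(onz("top",A,z)),P(onz("scene",B,z)))
    A=dark(t,*A,4);B=dark(s,*B,3.5);print(' dark',A,B,P(onz("top",A,z)),P(onz("scene",B,z)))
for q in [(60,120),(308,58),(405,412),(150,475)]: print("guard top",P(onz("top",up(q,225,140,6),86)))
for q in [(103,157),(315,47),(530,265),(310,393)]: print("guard scn",P(onz("scene",up(q,195,165,6),86)))
print(proj("top",state()['eef_pos']),proj("scene",state()['eef_pos']))
E
```

```text
tray top [ 643.2 -268.5   36. ]
tray top [ 637.9 -338.9   36. ]
tray top [ 439.6 -321.3   36. ]
tray top [ 444.6 -251.8   36. ]
tray scn [ 441.9 -321.7   36. ]
tray scn [ 447.4 -252.7   36. ]
tray scn [ 645.4 -271.4   36. ]
tray scn [ 638.9 -337.1   36. ]
fresh pin [ 601.4 -299.9   48. ] [ 603.7 -300.3   48. ]
fresh head [ 601.7 -301.    40. ] [ 603.2 -301.8   40. ]
spent [ 542.5 -295.6   40.3] [ 543.4 -296.2   40.3]
hole [593.9  10.   86. ] [595.5   9.9  86. ]
 dark [274.03934426 159.80983607] [244.97391006 220.3951253 ] [594.3  10.1  86. ] [595.3   9.7  86. ]
fitted [477.4 -16.2  90. ] [478.5 -17.   90. ]
 dark [284.36373838 199.59105483] [221.66287598 193.81763494] [476.9 -16.   90. ] [479.4 -17.1  90. ]
guard top [597.1 124.9  86. ]
guard top [625.6   3.7  86. ]
guard top [451.9 -37.8  86. ]
guard top [424.2  84.8  86. ]
guard scn [452.8 -38.8  86. ]
guard scn [423.6  85.   86. ]
guard scn [598.6 123.9  86. ]
guard scn [6.28e+02 4.00e-01 8.60e+01]
[ 51.59461652 318.26014845] [356.34821695  56.41876274]
```

```bash
cat >> h.py <<'E'
def tool():
    s=state(); M=R.from_euler('xyz',s['tcp_rot']).as_matrix(); return s,M
def need(p,ydir=None):
    s,M=tool(); print('t',round(s['t'],2),'eef',np.round(s['eef_pos'],2),'F',np.round(s['ft_force'],2),'open',round(s['opening'],3),'j',np.round(s['joints'],2))
    d=M.T@(np.array(p)-s['eef_pos']); print('delta tool mm',np.round(d,2),'units',np.round(d/50,4))
    print('tool axes\n',np.round(M.T,4))
    if ydir is not None:
        for sg in(1,-1):
            v=M.T@(sg*np.array([np.cos(ydir),np.sin(ydir),0])); print('turn deg',np.degrees(np.arctan2(v[2],v[1])))
E
python3 -c "
from h import *
need([602.3,-300.4,150],np.arctan2(.996,.086))"
```

```text
t 0.1 eef [167.09 602.04 214.16] F [-0.09  0.08  0.57] open 0.999 j [ 1.19  0.49  1.56 -0.    1.09 -0.11]
delta tool mm [  64.81 -753.08  660.75] units [  1.2961 -15.0616  13.2149]
tool axes
 [[-3.000e-04 -9.000e-04 -1.000e+00]
 [ 2.675e-01  9.636e-01 -9.000e-04]
 [ 9.636e-01 -2.675e-01 -1.000e-04]]
turn deg -10.579830346649281
turn deg 169.4201696533507
```

Call:
step_arm:
  steps:
    - [-0.6,0,1,0]
    - [-0.6,0,1,0]
    - [0,-0.83,0.62,0]
    - [0,-0.83,0.62,0]
    - [0,-0.83,0.62,0]
    - [0,-0.83,0.62,0]
    - [0,-0.83,0.62,0]
    - [0,-0.83,0.62,0]
    - [0,-0.83,0.62,0]
    - [0,-0.83,0.62,0]
    - [0,-0.83,0.62,0]
    - [0,-0.83,0.62,0]
    - [0,-0.83,0.62,0]
    - [0,-0.83,0.62,0]
    - [0,-0.83,0.62,0]
    - [0,-0.83,0.62,0]
    - [0,-0.83,0.62,0]
    - [0,-0.83,0.62,0]
    - [0,0,0,-0.66]
    - [0,0,0,-0.66]
  jaw: 0.6

```text
t: 2.6
eef_pos: [563.7, -197.7, 273.8]
tcp_rot: [2.687, 1.569, 2.602]
ft_force: [0.7, -0.1, 0.4]
opening: 0.4
```

```bash
python3 -c "
from h import *
need([602.3,-300.4,100],np.arctan2(.996,.086))"
```

```text
t 2.6 eef [ 563.67 -197.7   273.84] F [ 0.75 -0.07  0.39] open 0.4 j [-0.45  0.4   1.55  0.    1.19 -1.93]
delta tool mm [173.72 -99.17  47.4 ] units [ 3.4743 -1.9833  0.9479]
tool axes
 [[-1.200e-03  7.000e-04 -1.000e+00]
 [ 8.460e-02  9.964e-01  6.000e-04]
 [ 9.964e-01 -8.460e-02 -1.200e-03]]
turn deg 0.08215475783449487
turn deg -179.9178452421655
```

Call:
step_arm:
  steps:
    - [0.9,-0.5,0.24,0]
    - [0.9,-0.5,0.24,0]
    - [0.9,-0.5,0.24,0]
    - [0.77,-0.48,0.23,0]
    - [0.3,0,0,0]
    - [0.3,0,0,0]
    - [0,0,0,0]

```text
t: 3.48
eef_pos: [602.4, -298.8, 71.0]
tcp_rot: [2.522, 1.57, 2.436]
ft_force: [0.4, -0.5, 0.1]
opening: 0.399
```

```bash
python3 - <<'E'
from h import *
need([602.3,-300.4,41],np.arctan2(.996,.086))
im=[]
for n,x,y in (("top",345,125),("scene",105,235)):
    a=cv2.cvtColor(read_camera(n),cv2.COLOR_RGB2BGR); cv2.imwrite(f"pics/{n}1.png",a)
    im.append(cv2.resize(a[y:y+60,x:x+60],None,fx=6.5,fy=6.5,interpolation=cv2.INTER_CUBIC))
cv2.imwrite("pics/g1.png",np.hstack(im))
E
```

```text
t 3.48 eef [ 602.38 -298.81   70.96] F [ 0.43 -0.54  0.05] open 0.399 j [-0.56  0.71  1.56  0.    0.87 -2.04]
delta tool mm [29.96 -1.6   0.08] units [ 0.5992 -0.0321  0.0016]
tool axes
 [[-7.000e-04  6.000e-04 -1.000e+00]
 [ 8.570e-02  9.963e-01  5.000e-04]
 [ 9.963e-01 -8.570e-02 -7.000e-04]]
turn deg 0.01778569936393974
turn deg -179.98221430063606
```

View pics/g1.png

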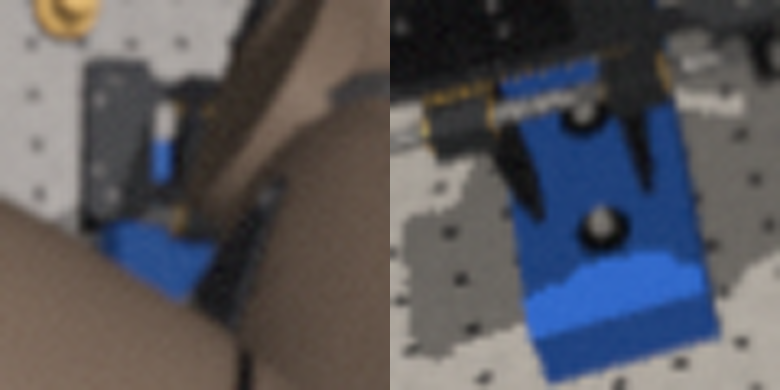

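```bash
python3 - <<'E'
from h import *
print(up((148,218),105,235,6.5),up((258,190),105,235,6.5),up((215,222),105,235,6.5))
s,M=tool()
for d in(19,-19): print(proj("scene",s['eef_pos']+M[:,1]*d))
print(proj("scene",[602.3,-300.4,48]))
E
```

```text
[127.34615385 268.11538462] [144.26923077 263.80769231] [137.65384615 268.73076923]
[143.04035275 260.8229704 ]
[128.22635921 264.76355051]
[137.11998465 267.87619864]
```

Call:
step_arm:
  steps:
    - [0.2,-0.03,0,0]
    - [0.2,0,0,0]
    - [0.1,0,0,0]
    - [0.09,0,0,0]
    - [0,0,0,0]

```text
t: 4.2
eef_pos: [602.4, -301.1, 41.2]
tcp_rot: [2.468, 1.57, 2.382]
ft_force: [0.3, -0.1, 0.1]
opening: 0.398
```

Call:
step_arm:
  steps:
    - [0,0,0,0]
    - [0,0,0,0]
    - [0,0,0,0]
    - [0,0,0,0]
  jaw: 1

```text
t: 4.7
eef_pos: [602.5, -301.2, 41.7]
tcp_rot: [-0.023, 1.571, -0.109]
ft_force: [0.3, -0.1, 0.2]
opening: 0.075
```

```bash
cat >> h.py <<'E'
def shot(tag,boxes,k=6.5):
    im=[]
    for n,x,y,w,h in boxes:
        a=cv2.cvtColor(read_camera(n),cv2.COLOR_RGB2BGR); cv2.imwrite(f"pics/{n}_{tag}.png",a)
        im.append(cv2.resize(a[y:y+h,x:x+w],None,fx=k,fy=k,interpolation=cv2.INTER_CUBIC))
    cv2.imwrite(f"pics/{tag}.png",np.hstack(im))
E
python3 - <<'E'
from h import *
need([602.3,-300.4,41],0)
shot("g2",[("scene",105,235,60,60)])
E
```

```text
t 4.7 eef [ 602.52 -301.22   41.71] F [ 0.3  -0.13  0.22] open 0.075 j [-0.56  0.75  1.57  0.    0.82 -2.05]
delta tool mm [ 0.71  0.8  -0.29] units [ 0.0143  0.016  -0.0057]
tool axes
 [[ 2.000e-04 -0.000e+00 -1.000e+00]
 [ 8.640e-02  9.963e-01 -0.000e+00]
 [ 9.963e-01 -8.640e-02  2.000e-04]]
turn deg 85.04572069989935
turn deg -94.95427930010067
```

View pics/g2.png

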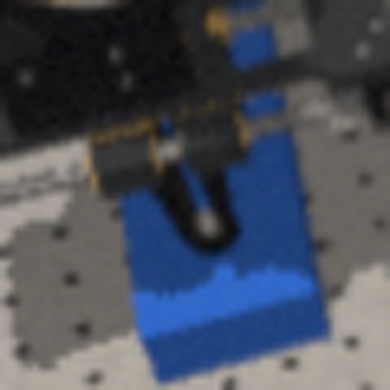

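Call:
step_arm:
  steps:
    - [0,0,0,0]
    - [0,0,0,0]

```text
t: 5.0
eef_pos: [602.5, -301.2, 41.7]
tcp_rot: [-0.049, 1.571, -0.135]
ft_force: [0.2, 0.4, 1.0]
opening: 0.074
```

```bash
python3 - <<'E'
from h import *
need([602.3,-300.4,41],0)
print(state()['opening'],state()['eef_pos'])
E
```

```text
t 5.0 eef [ 602.53 -301.23   41.73] F [0.23 0.44 1.04] open 0.074 j [-0.56  0.75  1.57  0.    0.82 -2.05]
delta tool mm [ 0.73  0.81 -0.3 ] units [ 0.0146  0.0161 -0.0061]
tool axes
 [[ 2.000e-04 -0.000e+00 -1.000e+00]
 [ 8.640e-02  9.963e-01 -0.000e+00]
 [ 9.963e-01 -8.640e-02  2.000e-04]]
turn deg 85.04329289426236
turn deg -94.95670710573764
0.07376820948313671 [ 602.53170392 -301.22934987   41.73066574]
```

Call:
step_arm:
  steps:
    - [0,0,0,0]
    - [0,0,0,0]
    - [0,0,0,1]
    - [0,0,0,1]
    - [0,0,0,1]
    - [0,0,0,1]
    - [0,0,0,1]
    - [0,0,0,1]
    - [0,0,0,1]
    - [0,0,0,1]
    - [0,0,0,1]
    - [0,0,0,1]
    - [0,0,0,1]
    - [0,0,0,0.25]
    - [0,0,0,0]
  jaw: 0.75

```text
t: 6.88
eef_pos: [602.4, -301.2, 41.5]
tcp_rot: [-2.651, 1.571, 1.977]
ft_force: [-0.6, -0.5, 0.1]
opening: 0.252
```

Call:
step_arm:
  steps:
    - [0,0,0,0]
    - [0,0,0,0]
    - [0,0,0,0]
  jaw: 1

```text
t: 7.25
eef_pos: [602.5, -301.2, 41.6]
tcp_rot: [2.696, 1.571, 1.039]
ft_force: [0.3, 0.1, -0.4]
opening: 0.076
```

```bash
python3 - <<'E'
from h import *
need([602.3,-300.4,41],0)
shot("g3",[("scene",105,235,60,60),("top",345,125,60,60)])
E
```

```text
t 7.25 eef [ 602.49 -301.19   41.6 ] F [ 0.31  0.13 -0.44] open 0.076 j [-0.56  0.75  1.57  0.    0.82 -0.48]
delta tool mm [ 0.6  -0.26 -0.77] units [ 0.012  -0.0051 -0.0153]
tool axes
 [[ 0.000e+00  1.000e-04 -1.000e+00]
 [ 9.963e-01 -8.590e-02  0.000e+00]
 [-8.590e-02 -9.963e-01 -1.000e-04]]
turn deg -4.927817527261985
turn deg 175.07218247273804
```

View pics/g3.png

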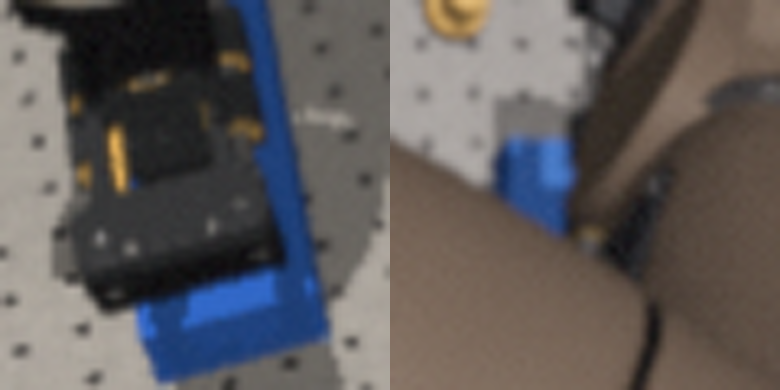

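Call:
step_arm:
  steps:
    - [-0.1,0,0,0]
    - [-0.3,0,0,0]
    - [-0.6,0,0,0]
    - [-0.6,0,0,0]
    - [-0.6,0,0,0]
    - [-0.6,0,0,0]
    - [-0.2,0,0,0]

```text
t: 8.22
eef_pos: [603.0, -301.5, 194.4]
tcp_rot: [1.12, 1.567, -0.537]
ft_force: [-0.4, 0.4, -1.1]
opening: 0.082
```

```bash
python3 - <<'E'
from h import *
need([594.8,10,150],0)
shot("g4",[("scene",90,190,90,90)])
E
```

```text
t 8.22 eef [ 602.96 -301.47  194.45] F [-0.42  0.37 -1.14] open 0.082 j [-0.56  0.58  1.45  0.    1.11 -0.48]
delta tool mm [  43.84  -35.16 -309.68] units [ 0.8767 -0.7032 -6.1936]
tool axes
 [[ 0.0032 -0.0019 -1.    ]
 [ 0.9963 -0.0863  0.0033]
 [-0.0863 -0.9963  0.0016]]
turn deg -4.950450359452252
turn deg 175.04954964054775
```

View pics/g4.png

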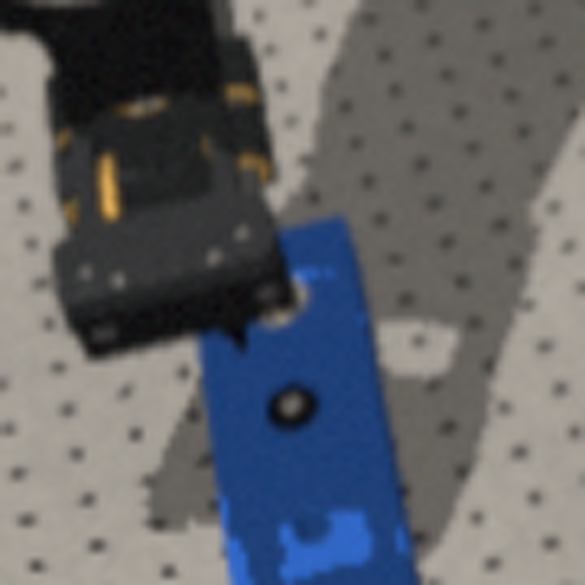

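Call:
step_arm:
  steps:
    - [0,-0.09,-0.77,0]
    - [0,-0.09,-0.77,0]
    - [0,-0.09,-0.77,0]
    - [0,-0.09,-0.77,0]
    - [0,-0.09,-0.77,0]
    - [0,-0.09,-0.77,0]
    - [0,-0.09,-0.77,0]
    - [0,-0.08,-0.77,0]
    - [0,0,0,-1]
    - [0,0,0,-1]
    - [0,0,0,-1]
    - [0,0,0,-1]
    - [0,0,0,-1]
    - [0,0,0,-1]
    - [0,0,0,-1]
    - [0,0,0,-1]
    - [0,0,0,-1]
    - [0,0,0,-1]

```text
t: 10.52
eef_pos: [593.3, 8.7, 190.7]
tcp_rot: [-3.037, 1.569, 2.99]
ft_force: [-0.5, -0.3, -0.1]
opening: 0.076
```

```bash
python3 - <<'E'
from h import *
need([594.8,10,125],0)
shot("g5",[("scene",195,140,90,90)])
E
```

```text
t 10.53 eef [593.26   8.73 190.67] F [-0.53 -0.31 -0.09] open 0.076 j [-0.1   0.47  1.67  0.    1.01 -1.41]
delta tool mm [65.66  1.63  1.27] units [1.3133 0.0326 0.0253]
tool axes
 [[-1.500e-03  2.000e-04 -1.000e+00]
 [ 2.537e-01  9.673e-01 -2.000e-04]
 [ 9.673e-01 -2.537e-01 -1.600e-03]]
turn deg 75.30629951707272
turn deg -104.69370048292728
```

View pics/g5.png

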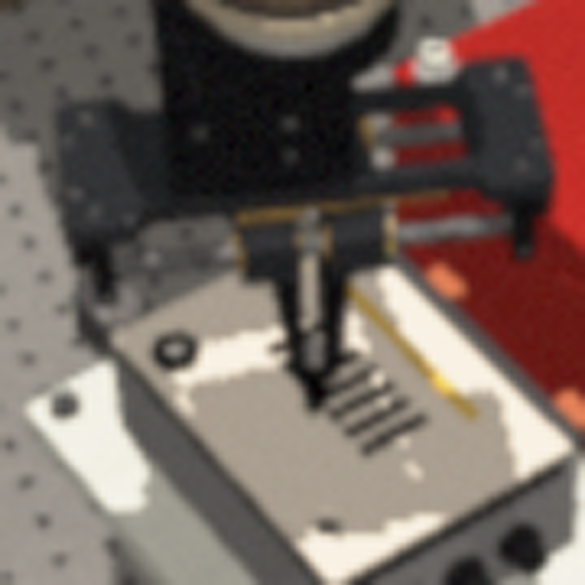

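Call:
step_arm:
  steps:
    - [0.4,0.016,0.013,0]
    - [0.5,0.016,0.013,0]
    - [0.3,0,0,0]
    - [0,0,0,0]

```text
t: 11.08
eef_pos: [594.9, 9.9, 130.5]
tcp_rot: [-3.012, 1.569, 3.01]
ft_force: [0.1, -0.1, -0.5]
opening: 0.076
```

```bash
python3 - <<'E'
from h import *
need([594.8,10,125],0)
shot("g6",[("scene",220,190,50,50),("top",250,130,50,50)],8)
s,M=tool()
for d in(0,5.6,32.6): print(d,(proj("scene",s['eef_pos']+M[:,0]*d)+.5-[220,190])*8)
print((proj("scene",[594.8,10,86])+.5-[220,190])*8)
E
```

```text
t 11.07 eef [594.87   9.93 130.51] F [ 0.09 -0.11 -0.47] open 0.076 j [-0.09  0.54  1.72  0.    0.88 -1.4 ]
delta tool mm [ 5.51  0.06 -0.07] units [ 0.1103  0.0011 -0.0014]
tool axes
 [[-2.300e-03  3.000e-04 -1.000e+00]
 [ 2.590e-01  9.659e-01 -3.000e-04]
 [ 9.659e-01 -2.590e-01 -2.300e-03]]
turn deg 74.98989654454942
turn deg -105.01010345545059
0 [200.37431855 161.66605515]
5.6 [200.9209459  172.37656339]
32.6 [203.50454869 223.01837792]
[204.16104735 245.8375845 ]
```

View pics/g6.png

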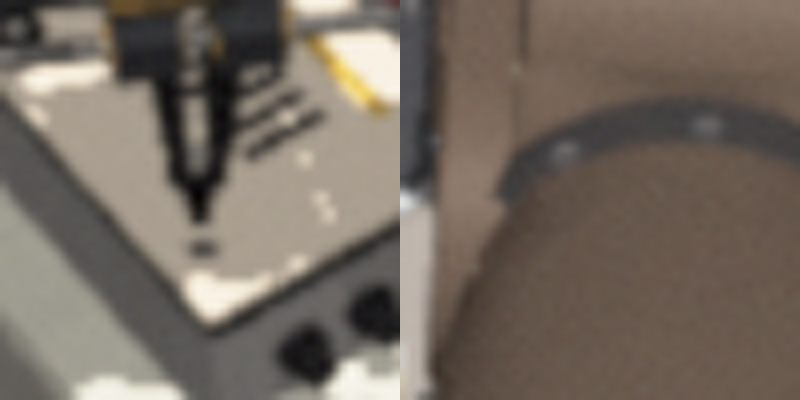

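```bash
python3 - <<'E'
from h import *
a=cv2.imread("pics/scene_g6.png"); 
g=a.astype(int).mean(2).astype(int)
print('cols',list(range(236,256)))
for v in range(208,225): print(v,g[v,236:256])
b=cv2.imread("pics/scene0.png").astype(int).mean(2).astype(int)
print()
for v in range(216,225): print(v,b[v,236:256])
E
```

```text
cols [236, 237, 238, 239, 240, 241, 242, 243, 244, 245, 246, 247, 248, 249, 250, 251, 252, 253, 254, 255]
208 [158 157 156 144 103  40  35  82 113  93  48  29  54 105 117  88  77  82
 106 140]
209 [157 156 158 154 121  53  31  72 104  90  51  32  78 121 116  84 107 130
 143 156]
210 [156 157 155 154 124  49  27  69  99  82  41  37  98 143 144 133 142 152
 156 158]
211 [157 157 157 154 124  51  25  50  69  59  27  38 107 151 156 155 156 157
 156 157]
212 [156 157 156 154 129  70  29  28  29  25  23  51 113 152 158 155 156 158
 157 157]
213 [155 156 158 155 146 112  67  27  12  19  50  98 135 156 158 159 156 157
 156 156]
214 [156 157 158 158 155 144 109  59   8  22  74 127 152 157 158 156 157 157
 156 158]
215 [156 156 155 156 156 153 131  77  20  33  99 144 156 157 156 157 157 155
 156 158]
216 [157 157 156 155 159 156 145 105  36  42 109 152 157 155 157 159 157 157
 157 157]
217 [156 156 156 156 157 156 153 123  60  69 119 153 156 156 157 157 158 157
 157 157]
218 [146 156 156 156 157 156 157 145 128 131 143 156 158 157 157 157 156 157
 155 155]
219 [121 147 156 156 156 156 154 152 
[... 568 characters left out ...]
231]
217 [229 231 232 231 232 231 232 232 230 230 231 232 232 232 232 232 232 231
 232 231]
218 [211 229 231 232 232 231 232 230 227 222 225 230 231 232 232 232 231 231
 233 232]
219 [165 215 230 231 231 231 229 218 189 174 187 217 230 231 231 232 231 232
 232 232]
220 [108 170 216 229 231 231 223 185 124 101 127 189 227 232 232 231 232 232
 232 232]
221 [ 71 111 172 216 230 232 225 192 124 103 132 194 226 232 232 232 231 232
 231 232]
222 [ 74  77 115 173 216 229 231 221 203 194 204 221 231 231 231 231 231 231
 232 231]
223 [ 80  75  76 112 180 223 231 231 229 230 230 230 232 233 231 231 231 232
 231 223]
224 [ 79  76  73  76 123 186 221 230 232 231 231 232 231 232 231 231 231 229
 220 189]
```

Call:
step_arm:
  steps:
    - [0.09,0.018,0.01,0]
    - [0.08,0,0,0]
    - [0,0,0,0]

```text
t: 11.55
eef_pos: [596.0, 10.7, 122.9]
tcp_rot: [3.024, 1.57, 2.763]
ft_force: [0.2, 0.1, 0.1]
opening: 0.08
```

```bash
python3 - <<'E'
from h import *
need([594.8,10,118.6],0)
shot("g7",[("scene",225,195,40,40)],14)
s,M=tool()
for d in(0,5.6,32.6): print(d,(proj("scene",s['eef_pos']+M[:,0]*d)))
a=cv2.imread("pics/scene_g7.png"); 
g=a.astype(int).mean(2).astype(int)
print('cols',list(range(238,252)))
for v in range(210,225): print(v,g[v,238:252])
E
```

```text
t 11.55 eef [595.97  10.66 122.95] F [0.19 0.1  0.11] open 0.08 j [-0.09  0.55  1.73  0.    0.86 -1.4 ]
delta tool mm [ 4.35 -0.94 -0.96] units [ 0.087  -0.0189 -0.0192]
tool axes
 [[-3.000e-04  1.000e-04 -1.000e+00]
 [ 2.582e-01  9.661e-01  0.000e+00]
 [ 9.661e-01 -2.582e-01 -3.000e-04]]
turn deg 75.03932971054971
turn deg -104.96067028945029
0 [244.9940265 211.8752788]
5.6 [245.06024055 213.19901569]
32.6 [245.37323244 219.45860763]
cols [238, 239, 240, 241, 242, 243, 244, 245, 246, 247, 248, 249, 250, 251]
210 [156 154 129  67  29  52  92 101  73  29  34  96 132 131]
211 [156 154 131  75  28  48  87 103  81  35  40 106 154 155]
212 [157 156 136  86  37  44  81  97  76  34  45 110 152 158]
213 [157 156 140  98  35  32  57  66  54  27  50 114 153 156]
214 [157 157 146 115  48  21  27  27  21  33  76 126 153 158]
215 [161 156 154 139 101  52  19  10  33  73 115 145 156 156]
216 [157 158 158 154 140 100  37  15  52 106 143 155 156 157]
217 [157 157 156 158 151 120  43  18  65 121 151 157 157 156]
218 [157 156 155 156 154 128  62  29  77 130 153 157 157 157]
219 [157 157 156 156 154 130  72  40  95 141 156 157 156 157]
220 [150 156 157 157 149 121  62  49  86 131 154 156 157 157]
221 [127 150 157 157 152 127  87  76  93 130 155 156 157 156]
222 [ 96 126 150 157 156 147 135 131 136 148 155 156 158 158]
223 [ 74  94 129 152 156 157 155 159 162 161 158 156 156 158]
224 [ 78  72  92 130 151 160 169 192 213 200 168 160 162 161]
```

View pics/g7.png

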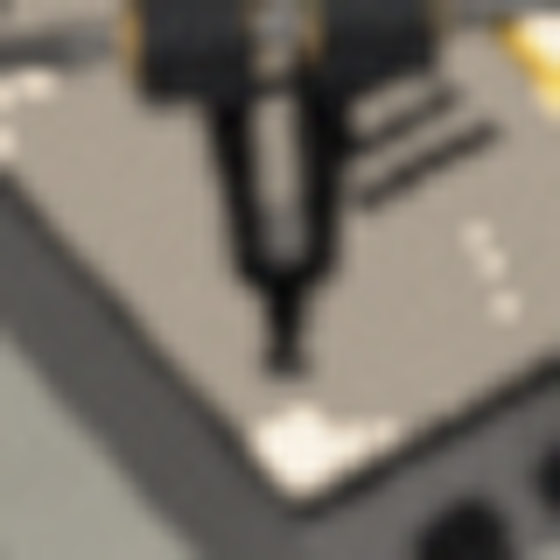

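Call:
step_arm:
  steps:
    - [0.06,0,0,0]
    - [0.05,0,0,0]
    - [0,0,0,0]

```text
t: 11.98
eef_pos: [596.0, 10.7, 117.4]
tcp_rot: [3.003, 1.57, 2.742]
ft_force: [-0.3, 0.1, -0.4]
opening: 0.078
```

```bash
python3 - <<'E'
from h import *
need([594.8,10,118.6],0)
shot("g8",[("scene",225,195,40,40)],14)
a=cv2.imread("pics/scene_g8.png"); 
g=a.astype(int).mean(2).astype(int)
print('cols',list(range(238,252)))
for v in range(212,225): print(v,g[v,238:252])
E
```

```text
t 11.97 eef [596.01  10.67 117.39] F [-0.32  0.07 -0.36] open 0.078 j [-0.09  0.56  1.73  0.    0.85 -1.4 ]
delta tool mm [-1.21 -0.96 -1.  ] units [-0.0242 -0.0191 -0.02  ]
tool axes
 [[-3.000e-04  1.000e-04 -1.000e+00]
 [ 2.581e-01  9.661e-01  0.000e+00]
 [ 9.661e-01 -2.581e-01 -4.000e-04]]
turn deg 75.04077013713568
turn deg -104.95922986286433
cols [238, 239, 240, 241, 242, 243, 244, 245, 246, 247, 248, 249, 250, 251]
212 [157 154 131  75  29  51  86 102  82  35  41 106 151 156]
213 [156 156 137  87  34  45  82  98  79  36  42 110 152 158]
214 [156 154 140  97  36  37  65  82  60  31  50 112 151 157]
215 [157 157 147 111  45  26  42  46  34  31  75 126 154 157]
216 [157 155 153 132  84  38  18  15  24  58 110 144 159 156]
217 [157 157 156 149 123  79  24  13  33  94 139 154 157 157]
218 [157 158 157 157 145 111  40  11  48 111 153 157 159 157]
219 [157 157 159 157 153 125  58  23  69 123 152 156 156 159]
220 [148 158 158 155 150 119  57  29  71 124 152 156 156 158]
221 [129 149 155 155 151 126  82  70  92 131 155 157 157 157]
222 [ 95 127 150 157 156 146 133 127 135 148 155 156 157 157]
223 [ 74  93 130 152 155 155 156 159 163 160 158 155 156 156]
224 [ 77  70  93 131 152 159 168 192 214 198 162 160 161 162]
```

View pics/g8.png

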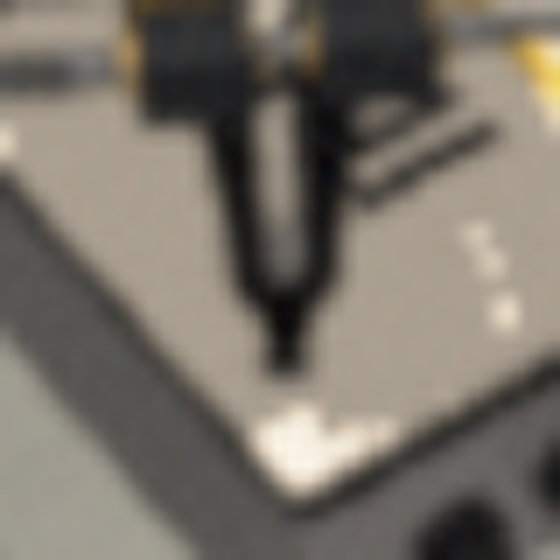

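Call:
step_arm:
  steps:
    - [0.03,0,0,0]
    - [0.02,0,0,0]
    - [0,0,0,0]

```text
t: 12.4
eef_pos: [596.1, 10.7, 115.1]
tcp_rot: [2.427, 1.571, 2.166]
ft_force: [0.7, -0.7, 0.6]
opening: 0.078
```

Call:
step_arm:
  steps:
    - [0.03,0,0,0]
    - [0.02,0,0,0]
    - [0,0,0,0]

```text
t: 12.78
eef_pos: [596.1, 10.7, 112.5]
tcp_rot: [2.849, 1.571, 2.588]
ft_force: [-0.6, 0.3, -1.1]
opening: 0.076
```

Call:
step_arm:
  steps:
    - [0.03,0,0,0]
    - [0.02,0,0,0]
    - [0,0,0,0]

```text
t: 13.15
eef_pos: [596.1, 10.7, 110.0]
tcp_rot: [2.795, 1.571, 2.534]
ft_force: [-0.6, -0.4, 0.8]
opening: 0.071
```

Call:
step_arm:
  steps:
    - [0.02,0,0,0]
    - [0.02,0,0,0]
    - [0,0,0,0]

```text
t: 13.52
eef_pos: [596.1, 10.6, 108.0]
tcp_rot: [2.691, 1.571, 2.43]
ft_force: [0.1, -0.2, -0.8]
opening: 0.077
```

Call:
step_arm:
  steps:
    - [0.02,0,0,0]
    - [0,0,0,0]

```text
t: 13.78
eef_pos: [596.1, 10.7, 107.1]
tcp_rot: [1.961, 1.571, 1.7]
ft_force: [0.5, 0.6, -0.4]
opening: 0.08
```

Call:
step_arm:
  steps:
    - [0.02,0,0,0]
    - [0,0,0,0]

```text
t: 14.02
eef_pos: [596.2, 10.7, 106.3]
tcp_rot: [0.51, 1.571, 0.249]
ft_force: [-0.6, 0.2, 2.8]
opening: 0.079
```

Call:
step_arm:
  steps:
    - [0.02,0,0,0]
    - [0,0,0,0]

```text
t: 14.28
eef_pos: [596.2, 10.7, 105.4]
tcp_rot: [0.331, 1.57, 0.07]
ft_force: [-0.8, 0.2, 5.4]
opening: 0.076
```

Call:
step_arm:
  steps:
    - [-0.02,0,-0.02,0]
    - [0,0,0,0]

```text
t: 14.52
eef_pos: [595.2, 10.9, 106.2]
tcp_rot: [0.372, 1.57, 0.111]
ft_force: [0.1, -0.6, 1.9]
opening: 0.074
```

Call:
step_arm:
  steps:
    - [0.02,0,0,0]
    - [0,0,0,0]

```text
t: 14.78
eef_pos: [595.2, 10.9, 105.2]
tcp_rot: [0.458, 1.571, 0.197]
ft_force: [-0.8, -0.4, 5.1]
opening: 0.074
```

```bash
python3 - <<'E'
from h import *
F=[];Mo=[]
for i in range(8):
    read_camera("scene"); s=state(); F.append(s['ft_force']);Mo.append(s['moment'])
print(np.mean(F,0),np.std(F,0),np.mean(Mo,0),np.std(Mo,0),s['eef_pos'])
shot("g9",[("scene",225,195,40,40)],14)
E
```

```text
[-0.17281603 -0.66758456  5.08210226] [0.47362254 0.36235409 0.41782076] [-0.0840397   0.03008063 -0.00548504] [0.01980292 0.01610875 0.02055518] [595.2713937   10.88964951 105.28629741]
```

View pics/g9.png

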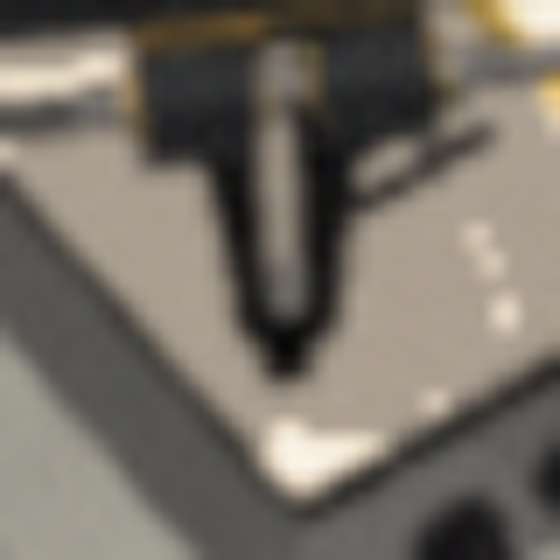

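Call:
step_arm:
  steps:
    - [-0.02,-0.016,0,0]
    - [0.01,0,0,0]
    - [0.01,0,0,0]
    - [0,0,0,0]

```text
t: 15.72
eef_pos: [594.6, 10.1, 104.7]
tcp_rot: [-2.985, 1.57, 3.037]
ft_force: [-0.6, 0.2, -0.8]
opening: 0.075
```

```bash
cat >> h.py <<'E'
def avg(n=6):
    F=[];Mo=[]
    for i in range(n):
        read_camera("scene"); s=state(); F.append(s['ft_force']);Mo.append(s['moment'])
    print('t',s['t'],'F',np.round(np.mean(F,0),2),'M',np.round(np.mean(Mo,0),3),'p',np.round(s['eef_pos'],2),'op',round(s['opening'],3))
E
python3 -c "
from h import *
avg()"
```

```text
t 16.025 F [ 0.07  0.12 -0.04] M [-0.002  0.007  0.004] p [594.8   10.16 104.91] op 0.078
```

Call:
step_arm:
  steps:
    - [0.02,0,0,0]
    - [0.02,0,0,0]
    - [0,0,0,0]

```text
t: 16.4
eef_pos: [594.9, 10.1, 103.0]
tcp_rot: [2.762, 1.571, 2.501]
ft_force: [0.0, 0.7, -0.4]
opening: 0.075
```

Call:
step_arm:
  steps:
    - [0.02,0,0,0]
    - [0.02,0,0,0]
    - [0,0,0,0]

```text
t: 16.77
eef_pos: [594.9, 10.1, 101.0]
tcp_rot: [2.713, 1.571, 2.452]
ft_force: [-0.3, 0.3, -0.5]
opening: 0.077
```

Call:
step_arm:
  steps:
    - [0.02,0,0,0]
    - [0.02,0,0,0]
    - [0,0,0,0]

```text
t: 17.15
eef_pos: [594.9, 10.1, 99.0]
tcp_rot: [2.622, 1.571, 2.361]
ft_force: [-0.6, 0.0, -0.3]
opening: 0.078
```

Call:
step_arm:
  steps:
    - [0.02,0,0,0]
    - [0.02,0,0,0]
    - [0,0,0,0]

```text
t: 17.52
eef_pos: [594.9, 10.1, 97.0]
tcp_rot: [2.418, 1.571, 2.157]
ft_force: [0.8, -0.2, 0.2]
opening: 0.081
```

Call:
step_arm:
  steps:
    - [0.02,0,0,0]
    - [0.02,0,0,0]
    - [0,0,0,0]

```text
t: 17.9
eef_pos: [594.9, 10.2, 95.0]
tcp_rot: [2.658, 1.571, 2.397]
ft_force: [-0.3, -0.4, -0.0]
opening: 0.075
```

Call:
step_arm:
  steps:
    - [0.02,0,0,0]
    - [0.02,0,0,0]
    - [0,0,0,0]

```text
t: 18.27
eef_pos: [594.9, 10.2, 93.0]
tcp_rot: [2.669, 1.571, 2.408]
ft_force: [-0.4, 0.3, -0.9]
opening: 0.076
```

Call:
step_arm:
  steps:
    - [0.02,0,0,0]
    - [0,0,0,0]

```text
t: 18.52
eef_pos: [594.9, 10.2, 92.0]
tcp_rot: [2.027, 1.571, 1.766]
ft_force: [0.3, 0.2, -0.2]
opening: 0.074
```

Call:
step_arm:
  steps:
    - [0.01,0,0,0]
    - [0,0,0,0]

```text
t: 18.77
eef_pos: [594.9, 10.1, 91.6]
tcp_rot: [1.839, 1.571, 1.578]
ft_force: [-0.6, 0.3, 0.5]
opening: 0.08
```

Call:
step_arm:
  steps:
    - [0.01,0,0,0]
    - [0,0,0,0]

```text
t: 19.02
eef_pos: [594.9, 10.2, 91.2]
tcp_rot: [0.877, 1.571, 0.616]
ft_force: [-0.4, 1.1, 1.3]
opening: 0.075
```

```bash
python3 -c "
from h import *
avg(4)
shot('g10',[('scene',225,195,40,40)],14)"
```

```text
t 19.225 F [-1.03  1.14  1.08] M [0.05  0.138 0.002] p [594.92  10.15  91.17] op 0.077
```

View pics/g10.png

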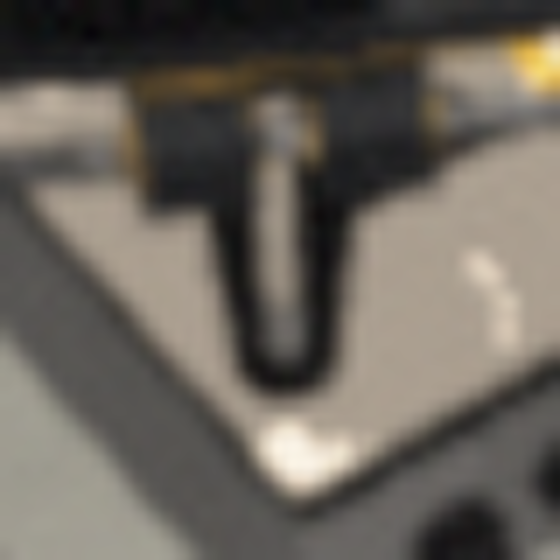

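Call:
step_arm:
  steps:
    - [0.012,0,0,0]
    - [0,0,0,0]
    - [0,0,0,0]

```text
t: 19.65
eef_pos: [595.0, 10.1, 90.6]
tcp_rot: [0.562, 1.571, 0.301]
ft_force: [-0.5, 0.3, 4.3]
opening: 0.075
```

```bash
python3 -c "
from h import *
avg(4)"
```

```text
t 19.85 F [-1.07  0.22  4.46] M [0.071 0.241 0.022] p [594.97  10.14  90.58] op 0.074
```

Call:
step_arm:
  steps:
    - [0,0,0,0]
    - [0,0,0,0]
    - [-0.1,0,0,0]
    - [-0.4,0,0,0]
    - [-0.5,0,0,0]
    - [0,0,0,0]
  jaw: 0.75

```text
t: 20.6
eef_pos: [595.7, 10.1, 142.1]
tcp_rot: [0.199, 1.568, -0.062]
ft_force: [-0.3, -0.7, 0.3]
opening: 0.249
```

```bash
python3 -c "
from h import *
need([595,10.1,105],0)
shot('g11',[('scene',205,170,70,70)],8)
a=cv2.imread('pics/scene_g11.png').astype(int).mean(2).astype(int)
for v in range(212,225): print(v,a[v,238:252])
for z in (86,90,98.3): print(z,proj('scene',[594.9,10.1,z]))
"
```

```text
t 20.6 eef [595.71  10.1  142.13] F [-0.31 -0.65  0.29] open 0.249 j [-0.09  0.53  1.71  0.    0.9  -1.4 ]
delta tool mm [37.13 -0.21 -0.81] units [ 0.7426 -0.0042 -0.0161]
tool axes
 [[ 3.300e-03 -2.000e-04 -1.000e+00]
 [ 2.580e-01  9.661e-01  7.000e-04]
 [ 9.661e-01 -2.580e-01  3.200e-03]]
turn deg 75.04728052765842
turn deg -104.95271947234158
212 [151 148 156 158 156 156 157 155 156 158 157 157 156 156]
213 [156 156 158 157 157 155 156 157 156 156 156 157 156 157]
214 [158 156 156 156 155 157 156 156 157 157 156 156 156 157]
215 [156 157 157 157 156 155 154 157 156 155 157 156 157 157]
216 [157 157 157 156 153 144 141 142 141 144 153 156 156 156]
217 [156 158 155 147 125 113 116 118 110 106 134 154 157 156]
218 [157 158 155 130  81  79 105 107  83  59  95 136 154 155]
219 [156 156 149 112  53  76 108 103  77  36  66 123 155 158]
220 [149 155 150 112  44  61  78  70  50  24  65 121 153 157]
221 [128 150 152 125  55  27  29  27  20  34  80 130 154 156]
222 [ 94 128 150 142 110  72  52  63  77  97 129 152 159 156]
223 [ 73  91 130 155 177 174 152 176 198 205 210 197 170 162]
224 [ 77  71  98 158 214 228 222 230 236 236 236 231 217 203]
86 [245.06703139 220.24442242]
90 [245.02083321 219.33426543]
98.3 [244.92426093 217.43194747]
```

View pics/g11.png

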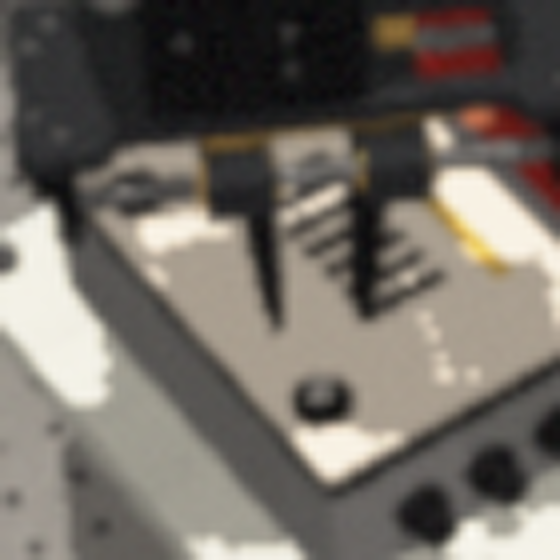

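Call:
step_arm:
  steps:
    - [0.3,-0.004,-0.016,0]
    - [0.3,0,0,0]
    - [0.1,0,0,0]
    - [0.08,0,0,0]
    - [0,0,0,0]
  jaw: 1

```text
t: 21.28
eef_pos: [594.1, 10.2, 101.3]
tcp_rot: [3.112, 1.57, 2.851]
ft_force: [-0.1, -0.3, 1.4]
opening: 0.004
```

```bash
python3 -c "
from h import *
avg(2);need([594.9,10.15,98.5],0)
shot('g12',[('scene',215,180,55,55)],10)
"
```

```text
t 21.375 F [ 0.53 -0.36  0.18] M [-0.01  -0.001  0.004] p [594.26  10.15 101.79] op 0.007
t 21.38 eef [594.26  10.15 101.79] F [ 0.38 -0.54  0.16] open 0.007 j [-0.09  0.58  1.75  0.    0.81 -1.4 ]
delta tool mm [3.29 0.16 0.61] units [0.0658 0.0033 0.0122]
tool axes
 [[ 5.000e-04  0.000e+00 -1.000e+00]
 [ 2.581e-01  9.661e-01  2.000e-04]
 [ 9.661e-01 -2.581e-01  5.000e-04]]
turn deg 75.04342594685735
turn deg -104.95657405314266
```

View pics/g12.png

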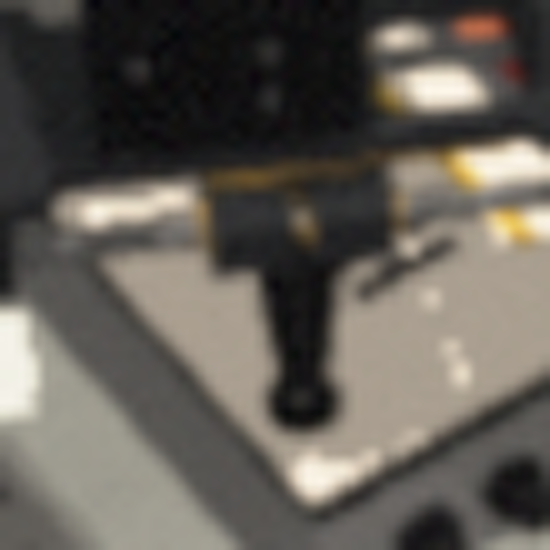

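Call:
step_arm:
  steps:
    - [0.04,0.002,0.012,0]
    - [0.02,0,0,0]
    - [0.02,0,0,0]
    - [0,0,0,0]

```text
t: 21.92
eef_pos: [594.8, 10.0, 97.8]
tcp_rot: [0.172, 1.57, -0.089]
ft_force: [-0.3, -0.4, 4.1]
opening: 0.007
```

Call:
step_arm:
  steps:
    - [0.02,0,0,0]
    - [0,0,0,0]

```text
t: 22.18
eef_pos: [594.9, 9.9, 97.0]
tcp_rot: [0.08, 1.57, -0.181]
ft_force: [-1.6, -1.3, 8.2]
opening: 0.01
```

Call:
step_arm:
  steps:
    - [0.02,0,0,0]
    - [0,0,0,0]

```text
t: 22.42
eef_pos: [594.9, 9.9, 96.3]
tcp_rot: [0.038, 1.57, -0.223]
ft_force: [-2.5, -0.8, 10.7]
opening: 0.009
```

Call:
step_arm:
  steps:
    - [0.02,0,0,0]
    - [0,0,0,0]

```text
t: 22.68
eef_pos: [594.9, 10.0, 95.4]
tcp_rot: [0.045, 1.57, -0.215]
ft_force: [-2.4, -1.7, 10.1]
opening: 0.004
```

Call:
step_arm:
  steps:
    - [0.02,0,0,0]
    - [0,0,0,0]

```text
t: 22.92
eef_pos: [594.9, 10.0, 94.4]
tcp_rot: [0.11, 1.57, -0.151]
ft_force: [-2.7, -0.7, 10.9]
opening: 0.006
```

Call:
step_arm:
  steps:
    - [0.02,0,0,0]
    - [0.02,0,0,0]
    - [0,0,0,0]

```text
t: 23.3
eef_pos: [594.9, 10.0, 92.3]
tcp_rot: [0.096, 1.57, -0.165]
ft_force: [-2.4, -0.5, 10.8]
opening: 0.005
```

Call:
step_arm:
  steps:
    - [0.02,0,0,0]
    - [0.02,0,0,0]
    - [0,0,0,0]

```text
t: 23.68
eef_pos: [594.9, 10.0, 90.3]
tcp_rot: [0.141, 1.57, -0.12]
ft_force: [-2.5, -1.7, 10.7]
opening: 0.001
```

Call:
step_arm:
  steps:
    - [0.02,0,0,0]
    - [0,0,0,0]

```text
t: 23.92
eef_pos: [594.9, 10.0, 89.4]
tcp_rot: [0.168, 1.57, -0.093]
ft_force: [-2.2, -0.4, 10.2]
opening: -0.0
```

Call:
step_arm:
  steps:
    - [0.015,0,0,0]
    - [0,0,0,0]

```text
t: 24.18
eef_pos: [594.9, 10.0, 88.6]
tcp_rot: [0.163, 1.57, -0.098]
ft_force: [-2.2, -0.6, 10.7]
opening: 0.006
```

Call:
step_arm:
  steps:
    - [0.01,0,0,0]
    - [0,0,0,0]

```text
t: 24.42
eef_pos: [594.9, 10.1, 88.1]
tcp_rot: [0.199, 1.57, -0.062]
ft_force: [-3.2, -0.9, 12.1]
opening: 0.003
```

Call:
step_arm:
  steps:
    - [0.008,0,0,0]
    - [0,0,0,0]

```text
t: 24.68
eef_pos: [594.9, 10.0, 87.9]
tcp_rot: [0.156, 1.57, -0.105]
ft_force: [-3.0, -0.9, 12.5]
opening: 0.003
```

Force is rising at the predicted stop height; press a little more to confirm.

Call:
step_arm:
  steps:
    - [0.01,0,0,0]
    - [0,0,0,0]

```text
t: 24.92
eef_pos: [594.9, 10.0, 87.5]
tcp_rot: [0.141, 1.57, -0.12]
ft_force: [-4.1, -1.1, 14.4]
opening: 0.003
```

```bash
python3 -c "
from h import *
avg(3)"
```

```text
t 25.075 F [-3.47 -1.38 14.36] M [-0.152  0.675 -0.017] p [594.93  10.01  87.55] op 0.002
```

Call:
step_arm:
  steps:
    - [-0.04,0,0,0]
    - [-0.1,0,0,0]
    - [-0.6,0,0,0]
    - [-0.8,0,0,0]
    - [-0.9,0,0,0]
    - [-0.9,0,0,0]
    - [0,0,0,0]

```text
t: 25.95
eef_pos: [595.7, 10.1, 256.6]
tcp_rot: [0.2, 1.565, -0.061]
ft_force: [0.3, 1.1, -0.5]
opening: 0.006
```

```bash
python3 -c "
from h import *
avg(1)
shot('g13',[('scene',205,170,70,70)],8)
a=cv2.imread('pics/scene_g13.png').astype(int).mean(2).astype(int)
for v in range(212,225): print(v,a[v,238:252])
"
```

```text
t 26.0 F [-0.87  0.36 -0.35] M [ 0.023 -0.027 -0.013] p [594.91  10.14 254.36] op 0.001
212 [156 157 157 157 156 156 156 157 156 156 158 157 159 156]
213 [155 157 156 156 155 156 156 158 156 156 157 156 156 156]
214 [156 157 156 156 156 157 156 157 157 156 157 157 156 157]
215 [157 155 157 156 155 154 151 153 155 155 158 155 156 155]
216 [156 156 156 154 152 141 122 126 134 142 154 157 155 157]
217 [156 156 156 146 125  92  72  74  84 104 133 153 157 155]
218 [156 155 153 132  81  51  65  61  47  50  96 135 156 159]
219 [157 156 146 111  56  90 117  92  67  38  67 126 162 169]
220 [151 161 157 119  51  83 109  97  76  37  79 164 213 219]
221 [145 192 210 177  84  45  59  65  52  56 125 205 235 237]
222 [113 180 222 221 170  96  69  70  83 125 192 230 238 239]
223 [ 77 121 189 228 225 203 184 181 201 212 229 238 239 239]
224 [ 77  81 129 196 230 236 232 231 236 237 237 239 239 238]
```

View pics/g13.png

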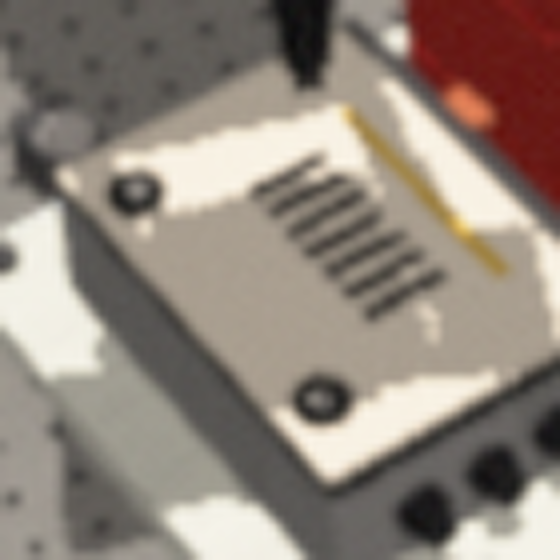

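```bash
python3 -c "
from h import *
print(job_done(), state()['t'])"
```

```text
the job is handed in; nothing more can be done
the job is handed in; nothing more can be done
```

View pics/scene_g13.png

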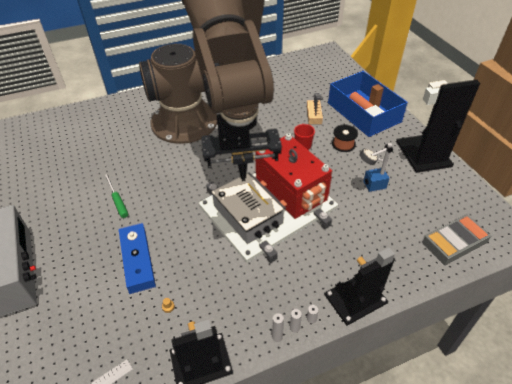

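The fresh rivet is set in the guard's open hole with its pin pushed home, and I handed the job in at about 26 s of the 46 s allowed.

**Seating:** I gripped the rivet by its raised pin and lifted it out of the blue block. On the first try the neck caught on the hole's edge at about 5 N. I shifted the tool about 1 mm in x and then 0.8 mm in y, and it went in freely. I pressed the head down at about 4.5 N, let go, and a picture showed the head on the guard with the pin still up.

**Pushing the pin:** I pushed it with the closed fingertips. It slid at about 11 N for the expected 8 mm, then the force rose at about 5 N/mm at the predicted stop height. I stopped at 14.4 N vertical (about 14.8 N with the sideways part), under the 20 N limit.

**Last checks:**
- The final enlarged picture shows the new rivet looking the same as the fitted one, with its pin no longer standing up.
- The arm is about 165 mm above the guard, and the force reading is down to noise (about 1 N).
- In the last full picture the other objects look to be in their places. I checked that by eye only.
- The top camera could not confirm the seating, because the arm blocked its view during the work. It was last used before seating, and I did not look through it at the end.
- The scene camera and the arm's own position disagreed by about 1 mm at the hole, which caused the first miss.

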